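# Hang the washed tumblers to drain

## Robot

A 6-joint arm with a two-finger parallel gripper is mounted at the origin on the work surface. World frame = base frame: x ahead of the robot, y to its left, z up, the work surface at z = 0. Lengths are in m, angles in rad, forces in N, time in s.
With the tool pointing down it reaches from about 0.3 to 0.875 m from the base axis. Payload 6.4 kg.
Tool frame: the origin (TCP) lies on the front face of the gripper's body, between the roots of the fingers; the fingertips stand 73 mm ahead of it and the grasp point (between the pads) lies ctrl.pinch_z ahead of it (ctrl.pinch_z is the distance from the TCP to the grasp point, in m); z points along the fingers, x is the direction in which the jaws open and shut, and the axes are right-handed (so a half turn about z gives the same grasp; the last joint's range is limited). The gripper opens to 85 mm and grips with 20 to 120 N. Pads are 22 mm wide; open, the fingers measure 114 mm over their backs; the gripper's body (76 mm by 85 mm) begins 54 mm behind the grasp point. The pads swing forward as they close: fully open they stand 13 mm farther back than shut.
Start: joints at [-1.369, 0.181, 1.607, -0, 1.354, -0.206], TCP at [0.228, -0.528, 0.304] pointing down, gripper open.
Joint ranges: [-2.99, 2.99], [-0.89, 2.07], [0.3, 2.58], [-1.14, 4.28], [0, 2.63], [-3.12, 3.12]. Speed limits (rad/s): [2.57, 2.57, 3.01, 3.14, 3.14, 3.14].

## Interface

Orientations are given as a unit quaternion [w, x, y, z].
In Python, from bench import ctrl gives the robot as it stands.
- The arm moves only by the tool move_arm, never from a script. Its argument "rows" is text: rows parted by semicolons, each of 7 numbers parted by spaces: the shift along the tool's x, y, z in cm, then the turn, a rotation vector about the tool's x, y, z in degrees, then the opening, from 0 (shut) to 1 (fully open). In form: x y z rx ry rz grip; .... A call has 1 to 20 rows; each row shifts and turns the commanded pose from where the row before left it, along the tool's axes as they then stand; what a row does not reach is not made up. A row lasts 1/10 s, in which the tool goes at most 50 mm and 8.59 degrees, less where a joint would pass 70% of its speed; a pose out of reach is approached as far as the arm can. A call with a gripper value outside its range is refused whole. The fingers move at their own pace and stop on an object; the grip force is fixed at half the most. Time passes only in rows, so rows that do not move let the fingers close. It gives the time, the measured TCP pose, the force and the opening at its end, in the units of the state.
- ctrl.get_obs(): the state, without advancing time (a new reading comes with each control period).
- ctrl.camera(name): name is "scene" or "top" or "wrist"; returns a dict with "color" (420x560x3 uint8, blue, green, red), "fx", "fy", "cx", "cy" (pixels), "rvec" (rotation vector, rad) and "tvec" (3), from world to camera coordinates, as OpenCV has them. Camera axes: x right, y down, z forward; pixel columns grow to the right and rows downward; lengths in m; the calibration is good to about 2 mm. The wrist camera is an equidistant fisheye: a pixel r from the principal point sees the ray r / f radians off the axis. A picture is of the moment at which its call begins. There is no depth.
- ctrl.hand_in(): hands the job in, once; it reports no verdict.
Trained networks look in the newest picture that a camera, given by its name, has taken for a name from the list of things; names that differ only in an ending like _2 or _b are one class to them, and where a whole thing is asked for, a point or a joint stands for the part that bears it (a point fixed in the world has none). Each returns a list of dicts, best first, with "confidence" (0 to 1); they miss things now and then, are a little off and sometimes report something else, mostly with a low value. They report only what shows in the picture. A call takes as long as a camera call. They do not tell look-alikes from the thing itself.
- ctrl.look_for(camera, query): "bbox" ([left, top, right, bottom] in pixels, round what is visible of it).
- ctrl.trace(camera, query): "region" (420x560 bool, what is visible of it) and "bbox" ([left, top, right, bottom] in pixels, round what is visible of it).
The state is a dict: "time_s": time; "q": joint angles; "dq": joint speeds; "joint_efforts": joint torques, N m; "eef_pos": TCP position; "eef_rot": TCP orientation; "wrist_force": force on the tool from outside, world axes, zero at the start; "torque": the same for the moment, N m; "opening": opening from 0.0 (shut) to 1.0 (fully open).
Only numpy, scipy, OpenCV 4.12 (cv2) and the standard library are available. Lean on these libraries where they do the work, as an engineer would, in place of code of your own. Each camera call takes 0.05 s, during which the arm holds its last target.

## Task

Push the drip tray of the draining rack fully in, then hang both washed tumblers mouth-down, one on each slanting peg, pushed fully on so that the inside of the bottom rests on the peg's end. Put them on gently rather than dropping them, let go of them, and leave the sauce bottle, the bowl and the jar where they stand.

Things in the scene. Friction and masses are not known exactly. Their poses are not given: they have to be found in the camera images.
- red_tumbler: loose eight-sided red plastic tumbler, straight walls: 62 across flats, 90 long, wall 3, bottom 5 thick (inside 56 across flats, 85 deep), 0.11 kg. Starts lying on a flat on a grey mat on the worktop, mouth roughly towards the robot. Origin at its centre (on its axis, mid-length, 31 up as it lies). x axis: from mouth (x=-45) to bottom (x=+45); lying, z is up.
- blue_tumbler: loose eight-sided blue plastic tumbler, straight walls: 62 across flats, 90 long, wall 3, bottom 5 thick (inside 56 across flats, 85 deep), 0.11 kg. Starts lying on a flat on a grey mat on the worktop, mouth roughly towards the robot. Origin at its centre (on its axis, mid-length, 31 up as it lies). x axis: from mouth (x=-45) to bottom (x=+45); lying, z is up.
- rack: draining rack fixed on the worktop: dark steel frame 200 (x) by 262 (y), sides 14 high; level cross bar 14 thick, its axis 50 up at x=-30, y=-125 to 125, a post at each end, carrying two pegs 120 apart. Origin on the worktop at the frame's centre; x away from the robot, the way the pegs lean; y left; z up.
- peg_left: fixed white round peg, 20 diameter, rounded end, leaning up at 40 degrees to the level and away from the robot; root at x=-30, y=+60 of the rack. Origin at its root on the bar's axis, 50 up. x axis: up along the peg; y: the rack's y; z: up and back towards the robot.
- peg_right: fixed white round peg, 20 diameter, rounded end, leaning up at 40 degrees to the level and away from the robot; root at x=-30, y=-60 of the rack. Origin at its root on the bar's axis, 50 up. x axis: up along the peg; y: the rack's y; z: up and back towards the robot.
- peg_left_tip (a point): very end of the left (+y) peg, on its axis, at x=110 of the peg. A fully seated tumbler has its inside bottom on this end and its upper inside wall along the peg: x axes parallel, tumbler centre at about x=70, z=-18 of the peg. Friction may hold a tumbler that is not pushed fully on.
- peg_right_tip (a point): very end of the right (-y) peg, on its axis, at x=110 of the peg. A fully seated tumbler has its inside bottom on this end and its upper inside wall along the peg: x axes parallel, tumbler centre at about x=70, z=-18 of the peg. Friction may hold a tumbler that is not pushed fully on.
- drip_tray (a joint): slide of the grey drip tray under the pegs, in m: 0 = fully in (against its stop), grows as the tray comes out towards the robot along the rack's -x, at most 0.06. Rubs with about 2 N and stays where it is left.
- tray_lip (a point): middle of the upper edge of the orange upright lip at the tray's robot side, on its robot-side face; 45 above the worktop. The lip is 120 wide (along the rack's y), 6 thick, 42 high; push it along the rack's +x. With the tray in, this point is at x = -63.5 of the rack.
- sauce_bottle: bystander: loose yellow sauce bottle with red cap, 56 diameter, 170 high, upright; origin at the centre of its underside
- steel_bowl: bystander: loose small steel bowl, 100 diameter, 50 high; origin at the centre of its underside
- spice_jar: bystander: loose amber glass jar with dark cap, 64 diameter, 100 high, upright; origin at the centre of its underside
Not all that is in view belongs to the job. Of the things shaped like the red_tumbler, the red one is meant.

How it is judged:
On the way, in this order (a step that is already met when the one before it is completed fails the run):
1. the drip tray is pushed fully in (within 6 mm of its stop) (value of joint drip_tray below 0.006 m), for 0.1 s.
2. both tumblers are fully on the pegs (((x of red_tumbler in the frame of peg_left between 0.06 and 0.08 m and y of red_tumbler in the frame of peg_left between -0.025 and 0.025 m and z of red_tumbler in the frame of peg_left between -0.025 and 0.025 m and angle between the x axis of red_tumbler and the x axis of peg_left, either way round below 0.17 rad) or (x of red_tumbler in the frame of peg_right between 0.06 and 0.08 m and y of red_tumbler in the frame of peg_right between -0.025 and 0.025 m and z of red_tumbler in the frame of peg_right between -0.025 and 0.025 m and angle between the x axis of red_tumbler and the x axis of peg_right, either way round below 0.17 rad)) and ((x of blue_tumbler in the frame of peg_left between 0.06 and 0.08 m and y of blue_tumbler in the frame of peg_left between -0.025 and 0.025 m and z of blue_tumbler in the frame of peg_left between -0.025 and 0.025 m and angle between the x axis of blue_tumbler and the x axis of peg_left, either way round below 0.17 rad) or (x of blue_tumbler in the frame of peg_right between 0.06 and 0.08 m and y of blue_tumbler in the frame of peg_right between -0.025 and 0.025 m and z of blue_tumbler in the frame of peg_right between -0.025 and 0.025 m and angle between the x axis of blue_tumbler and the x axis of peg_right, either way round below 0.17 rad))), for 0.2 s.
At the end, for the whole second after the job is handed in: The drip tray is within 6 mm of fully in; each tumbler hangs mouth-down on a peg of its own, its axis within 0.17 rad of the peg's, its centre 60 to 80 mm up the peg from the root and within 25 mm of the peg's axis in y and in z; both are at rest and not touched by the fingers (all of step 2 and value of joint drip_tray below 0.006 m and linear speed of each of red_tumbler, blue_tumbler below 0.03 m/s and angular speed of each of red_tumbler, blue_tumbler below 0.3 rad/s and contact force between each of red_tumbler, blue_tumbler and the fingers below 0.1 N).
It fails at once if the sauce bottle is moved more than 30 mm or tipped (distance of sauce_bottle from where it was at the start of the episode above 0.03 m or angle between sauce_bottle's own z axis and vertical above 0.4 rad).
It fails at once if the steel bowl is moved more than 30 mm or tipped (distance of steel_bowl from where it was at the start of the episode above 0.03 m or angle between steel_bowl's own z axis and vertical above 0.4 rad).
It fails at once if the spice jar is moved more than 30 mm or tipped (distance of spice_jar from where it was at the start of the episode above 0.03 m or angle between spice_jar's own z axis and vertical above 0.4 rad).
It fails at once if the red tumbler is dropped (moves faster than 0.7 m/s, out of the fingers) (linear speed of red_tumbler above 0.7 m/s and contact force between red_tumbler and the fingers below 0.1 N).
It fails at once if the blue tumbler is dropped (moves faster than 0.7 m/s, out of the fingers) (linear speed of blue_tumbler above 0.7 m/s and contact force between blue_tumbler and the fingers below 0.1 N).
It also fails if it takes over 67 s, if anything falls off the work surface, if the arm or the gripper's body presses on something with over 40 N, if the wrist force passes 120 N, or if a joint passes its speed limit or range.

## Working session

There is one attempt and no reset: what is moved stays moved. The work goes in short steps, Python scripts to look and compute and a tool call to move; the robot and the scene stay as the last step left them, time stands still between calls to the robot, and variables do not carry over. Pictures are saved under pics/ and viewed, and the job is handed in when it is done.

Besides the shell and the picture viewer there is one more tool, called after ">>>" by a JSON object that holds its "method" and its "body". move_arm: Moves the arm, as the interface text tells. Its arguments: {"type":"object","properties":{"rows":{"type":"string"}},"required":["rows"]}

```bash
ls; mkdir -p pics; python3 - <<'E'
from bench import ctrl
import cv2
print(ctrl.get_obs()); print(ctrl.pinch_z)
for n in ("scene","top"):
    c=ctrl.camera(n); cv2.imwrite(f"pics/{n}0.png",c["color"])
    print(n,{k:v for k,v in c.items() if k!="color"})
    for q in ["red_tumbler","blue_tumbler","rack","peg_left","peg_right","drip_tray","tray_lip","sauce_bottle","steel_bowl","spice_jar"]:
        print(q,[(r["bbox"],round(r["confidence"],2)) for r in ctrl.look_for(n,q)])
E
```

```text
pics
{'time_s': 0.0, 'q': array([-1.36926532e+00,  1.81554334e-01,  1.60799189e+00, -1.68739156e-05,
        1.35381233e+00, -2.06315770e-01]), 'dq': array([-0.00086241, -0.00144505, -0.00119058,  0.00197939,  0.00100756,
        0.00071979]), 'joint_efforts': array([ 9.31441173e-04, -4.44863462e+01, -3.51337337e+01, -1.90297183e-04,
        9.05819354e-03,  4.46140319e-06]), 'eef_pos': array([ 0.22798142, -0.52740988,  0.30298436]), 'eef_rot': array([-6.20022155e-04,  8.35654205e-01, -5.49255195e-01, -6.28684406e-04]), 'wrist_force': array([-0.3745252 ,  0.12638618, -0.52191384]), 'torque': array([-0.02427264, -0.01816856, -0.024714  ]), 'opening': 0.9976038402808689}
0.0539
scene {'fx': 397.0982511627767, 'fy': 397.0982511627767, 'cx': 280.7426539503186, 'cy': 209.7185513961727, 'rvec': array([ 2.09995289,  0.87860254, -0.40991576]), 'tvec': array([-0.40948231, -0.17538633,  1.5269038 ])}
red_tumbler [([247.0, 165.4, 274.4, 188.5], 0.83), ([182.4, 226.2, 224.9, 254.7], 0.6), ([332.9, 253.5, 355.4, 295.3], 0.59)]
blue_tumbler [([148.3, 262.5, 190.8, 300.1], 0.79)]
rack [([245.4, 185
[... 791 characters left out ...]
70.0, 108.5, 309.3, 148.2], 0.55), ([209.1, 288.4, 248.3, 316.5], 0.55), ([268.3, 202.6, 281.5, 239.4], 0.41)]
blue_tumbler [([392.1, 217.7, 418.6, 253.7], 0.73)]
rack [([205.0, 180.3, 305.3, 265.6], 0.56)]
peg_left []
peg_right [([269.1, 202.0, 279.9, 240.3], 0.8)]
drip_tray [([210.1, 199.1, 294.0, 264.1], 0.6)]
tray_lip [([208.8, 202.4, 293.5, 264.5], 0.9), ([103.1, 219.4, 133.7, 240.7], 0.3), ([376.3, 154.6, 414.5, 186.3], 0.24)]
sauce_bottle [([345.6, 141.3, 371.4, 169.0], 0.93), ([376.3, 152.5, 413.0, 185.3], 0.52)]
steel_bowl [([376.7, 150.8, 411.3, 184.5], 0.91), ([225.5, 198.9, 238.2, 234.3], 0.58)]
spice_jar [([103.8, 219.4, 133.6, 238.9], 0.58), ([227.9, 195.3, 235.6, 234.8], 0.2)]
```

```bash
python3 - <<'E'
import cv2
a=cv2.imread("pics/scene0.png")[130:340,130:390]; cv2.imwrite("pics/s0c.png",cv2.resize(a,None,fx=2.85,fy=2.85,interpolation=cv2.INTER_CUBIC))
a=cv2.imread("pics/top0.png")[80:330,90:440]; cv2.imwrite("pics/t0c.png",cv2.resize(a,None,fx=2.25,fy=2.25,interpolation=cv2.INTER_CUBIC))
E
```

```text
(no output)
```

View pics/s0c.png

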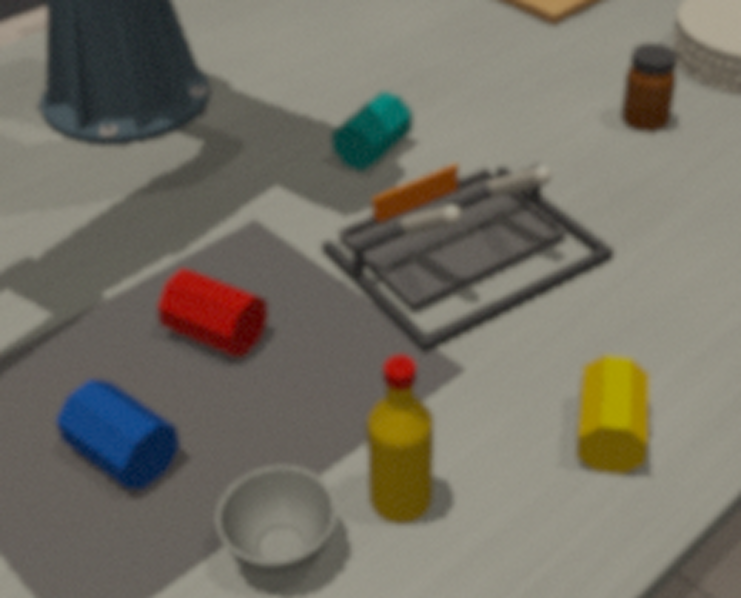

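View pics/t0c.png

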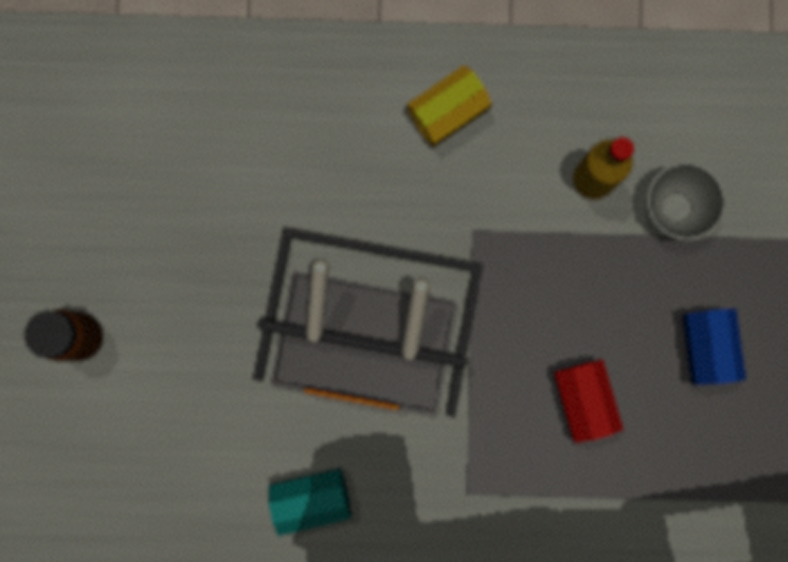

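The top view (crop) shows the rack at about (370,320), turned a few degrees, with the pegs leaning away from the robot. The orange lip is at (350,398). Red is at (588,400) and blue at (714,346). The teal and yellow tumblers are look-alikes. Next I'll fit poses.

```bash
cat > h.py <<'E'
import numpy as np, cv2
from scipy.optimize import least_squares, minimize
def proj(c,P):
    P=np.asarray(P,float).reshape(-1,3)
    return cv2.projectPoints(P,c["rvec"],c["tvec"],np.array([[c["fx"],0,c["cx"]],[0,c["fy"],c["cy"]],[0,0,1]]),None)[0][:,0]
def Rz(a): return np.array([[np.cos(a),-np.sin(a),0],[np.sin(a),np.cos(a),0],[0,0,1]])
ang=np.deg2rad(22.5+45*np.arange(8)); rr=0.031/np.cos(np.pi/8)
OCT=np.array([[x,rr*np.cos(a),rr*np.sin(a)] for x in(-.045,.045) for a in ang])
def colmask(img,name):
    h=cv2.cvtColor(img,cv2.COLOR_BGR2HSV); H,S,V=cv2.split(h)
    if name=="red": return (((H<8)|(H>172))&(S>150)&(V>50))
    return ((H>105)&(H<125)&(S>130)&(V>50))
def largest(m):
    n,l,s,_=cv2.connectedComponentsWithStats(m.astype(np.uint8)); i=1+np.argmax(s[1:,4]); return l==i
def fit_t(cams,name,p0):
    ms=[largest(colmask(c["color"],name)) for c in cams]
    def cost(p):
        P=OCT@Rz(p[2]).T+[p[0],p[1],.031]
        t=0
        for c,m in zip(cams,ms):
            h=cv2.convexHull(proj(c,P).astype(np.float32))[:,0]
            im=np.zeros((420,560),np.uint8); cv2.fillConvexPoly(im,np.round(h*16).astype(np.int32),255,cv2.LINE_AA,4)
            a=im/255.; t+=np.abs(a-m).sum()/m.sum()
        return t
    best=None
    for dy in np.linspace(-.4,.4,5):
        r=minimize(cost,np.array(p0)+[0,0,dy],method="Nelder-Mead",options=dict(initial_simplex=np.array(p0)+[0,0,dy]+np.array([[0,0,0],[.01,0,0],[0,.01,0],[0,0,.15]]),xatol=1e-4,fatol=1e-4))
        if best is None or r.fun<best.fun: best=r
    return best.x,best.fun,[int(m.sum()) for m in ms]
def ray(c,uv,z):
    R=cv2.Rodrigues(c["rvec"])[0]; o=-R.T@c["tvec"]
    d=R.T@[(uv[0]-c["cx"])/c["fx"],(uv[1]-c["cy"])/c["fy"],1]
    return o+d*(z-o[2])/d[2]
E
python3 - <<'E'
from h import *; from bench import ctrl
s=ctrl.camera("scene"); t=ctrl.camera("top")
T=lambda u,v:np.array([u/2.25+90-.3,v/2.25+80-.3]); S=lambda u,v:np.array([u/2.85+130-.3,v/2.85+130-.3])
obs=[(t,T(262,324),(-.03,.125,.05)),(t,T(465,360),(-.03,-.125,.05)),(t,T(287,229),(.1,.131,.014)),(t,T(480,264),(.1,-.131,.014)),
(t,T(320,266),(-.03+.1*np.cos(.698),.06,.05+.1*np.sin(.698))),(t,T(420,286),(-.03+.1*np.cos(.698),-.06,.05+.1*np.sin(.698))),
(s,S(542,173),(-.03+.1*np.cos(.698),.06,.05+.1*np.sin(.698))),(s,S(451,213),(-.03+.1*np.cos(.698),-.06,.05+.1*np.sin(.698))),
(s,S(427,342),(.1,-.131,.007)),(s,S(605,250),(.1,.131,.007))]
def W(p,P): return Rz(p[2])@np.array(P)+[p[0],p[1],0]
f=lambda p:np.concatenate([proj(c,W(p,P))[0]-uv for c,uv,P in obs])
r=least_squares(f,[.55,.05,-.15]); print(r.x,np.rad2deg(r.x[2])); print(r.fun.reshape(-1,2).round(1))
for z in(.045,): print("lip top ends",ray(t,T(305,390),z),ray(t,T(399,407),z), ray(s,S(374,201),z),ray(s,S(458,168),z))
for n,uv in(("red",(588,400)),("blue",(714,346))):
    g=ray(t,T(*uv),.031); print(n,g, fit_t([s,t],n,[g[0],g[1],0]))
E
```

```text
[ 0.548012    0.08979594 -0.15021906] -8.606918310900593
[[ 0.3  1.3]
 [-1.2  1. ]
 [-2.2 -0.5]
 [ 1.1 -0.4]
 [ 0.1  1.6]
 [ 0.6  0.7]
 [-0.2  0.6]
 [ 0.1  0.7]
 [-0.7  2.8]
 [ 3.1  1.2]]
lip top ends [0.46084767 0.16358343 0.045     ] [0.44278051 0.04720255 0.045     ] [0.4450839  0.04401308 0.045     ] [0.46654387 0.15836545 0.045     ]
red [ 0.45635032 -0.18860126  0.031     ] (array([ 0.45499316, -0.18717024,  0.29002302]), np.float64(0.30295130150225674), [757, 758])
blue [ 0.52761343 -0.3469002   0.031     ] (array([ 0.52723587, -0.34649397,  0.07044841]), np.float64(0.43358065088168896), [962, 714])
```

```bash
cat > ov.py <<'E'
from h import *
def overlay(c,p,tums,box,k,fn):
    x0,y0,x1,y1=box
    im=cv2.resize(c["color"][y0:y1,x0:x1],None,fx=k,fy=k,interpolation=cv2.INTER_CUBIC)
    q=lambda P:np.round(((proj(c,P)+.5-[x0,y0])*k-.5)*8).astype(np.int32)
    def line(P,col=(0,255,0),cl=False): cv2.polylines(im,[q(P)],cl,col,1,cv2.LINE_AA,3)
    W=lambda P:np.asarray(P,float)@Rz(p[2]).T+[p[0],p[1],0]
    line(W([[-.1,.131,.014],[.1,.131,.014],[.1,-.131,.014],[-.1,-.131,.014]]),cl=True)
    line(W([[-.03,.125,.05],[-.03,-.125,.05]]))
    a=np.deg2rad(40)
    for y in(.06,-.06): line(W([[-.03,y,.05],[-.03+.11*np.cos(a),y,.05+.11*np.sin(a)]]),(255,255,0))
    line(W([[-.0635,.06,.045],[-.0635,-.06,.045]]),(255,0,255))
    for t in tums:
        P=OCT@Rz(t[2]).T+[t[0],t[1],.031]
        line(P[:8],(0,255,255),True);line(P[8:],(255,255,255),True)
        for i in range(8): line(P[[i,i+8]],(0,255,255))
    cv2.imwrite(fn,im)
E
python3 - <<'E'
from ov import *; from bench import ctrl
s=ctrl.camera("scene"); t=ctrl.camera("top")
np.save("s.npy",s,allow_pickle=True);np.save("t.npy",t,allow_pickle=True)
p=[.548,.0898,-.1502]; tu=[[.455,-.1872,.29],[.5272,-.3465,.0704]]
overlay(t,p,tu,(195,170,425,290),3.4,"pics/ovt.png"); overlay(s,p,tu,(145,175,350,310),3.9,"pics/ovs.png")
E
```

```text
(no output)
```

View pics/ovt.png

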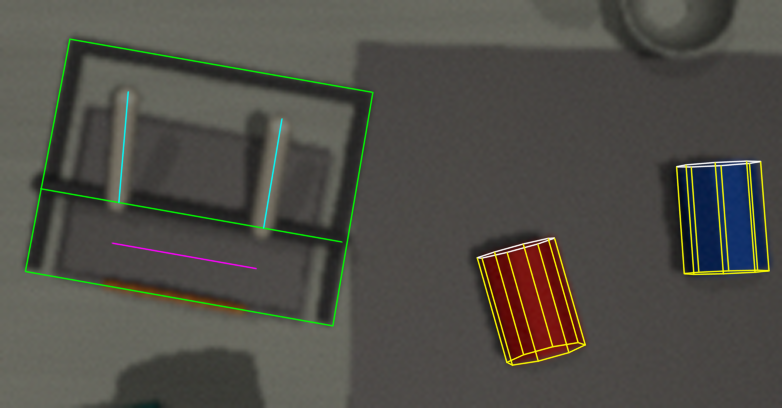

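View pics/ovs.png

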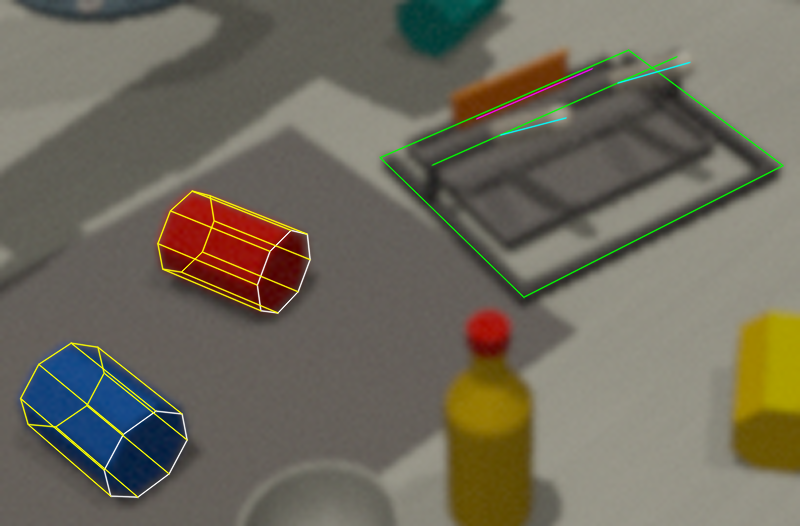

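```bash
cat > mv.py <<'E'
import numpy as np
from scipy.spatial.transform import Rotation as R
from bench import ctrl
def cur():
    o=ctrl.get_obs(); q=o["eef_rot"]; return np.array(o["eef_pos"]),R.from_quat([q[1],q[2],q[3],q[0]])
def topose(yaw_x,tilt=0.):
    """tool x horizontal at world angle yaw_x(rad); tool z = down tilted forward (dir yaw_x+90deg) by tilt"""
    x=np.array([np.cos(yaw_x),np.sin(yaw_x),0]); f=np.array([-np.sin(yaw_x),np.cos(yaw_x),0])
    z=np.sin(tilt)*f+np.cos(tilt)*np.array([0,0,-1]); y=np.cross(z,x)
    return R.from_matrix(np.c_[x,y,z])
def delta(p,Rt,start=None):
    p0,R0=start if start else cur()
    rv=(R0.inv()*Rt).as_rotvec(degrees=True); d=Rt.inv().apply(np.array(p)-p0)*100; d0=R0.inv().apply(np.array(p)-p0)*100
    print("rot(tool,deg)",rv.round(2),"| shift after rot cm",d.round(2),"| shift before rot cm",d0.round(2))
def reachcheck(): pass
E
python3 - <<'E'
from mv import *
# tool x along -rack y
delta([.40,.09,.30],topose(np.deg2rad(-98.6)))
E
```

```text
rot(tool,deg) [-0.    0.   31.97] | shift after rot cm [-63.66  -7.76   0.39] | shift before rot cm [-49.9  -40.29   0.39]
```

>>> {"method": "move_arm", "body": {"rows": "-3.12 -2.52 0 0 0 0 0; -3.12 -2.52 0 0 0 0 0; -3.12 -2.52 0 0 0 0 0; -3.12 -2.52 0 0 0 0 0; -3.12 -2.52 0 0 0 0 0; -3.12 -2.52 0 0 0 0 0; -3.12 -2.52 0 0 0 0 0; -3.12 -2.52 0 0 0 0 0; -3.12 -2.52 0 0 0 0 0; -3.12 -2.52 0 0 0 0 0; -3.12 -2.52 0 0 0 0 0; -3.12 -2.52 0 0 0 0 0; -3.12 -2.52 0 0 0 0 0; -3.12 -2.52 0 0 0 0 0; -3.12 -2.52 0 0 0 0 0; -3.12 -2.52 0 0 0 0 0; 0 0 0 0 0 8 0; 0 0 0 0 0 8 0; 0 0 0 0 0 8 0; 0 0 0 0 0 8 0"}}

```text
time_s: 3.3
eef_pos: [0.4002, 0.0906, 0.304]
eef_rot: [0.0, -0.65, 0.76, -0.0]
wrist_force: [-0.6, -0.2, 0.8]
opening: -0.001
```

```bash
python3 - <<'E'
from mv import *; import cv2
print(cur()[0],cur()[1].as_matrix().round(3))
c=ctrl.camera("wrist"); np.save("w1.npy",c,allow_pickle=True)
print({k:v for k,v in c.items() if k!="color"})
cv2.imwrite("pics/w1.png",cv2.resize(c["color"],None,fx=1.42,fy=1.42))
E
```

```text
[0.40017542 0.09058064 0.30397449] [[-0.155 -0.988  0.   ]
 [-0.988  0.155 -0.   ]
 [ 0.    -0.    -1.   ]]
{'fx': 325.19226210127806, 'fy': 325.19226210127806, 'cx': 282.7514677873418, 'cy': 208.46975318373362, 'rvec': array([-1.89521258,  2.21501166,  0.35173876]), 'tvec': array([0.15210607, 0.32166464, 0.49891302])}
```

View pics/w1.png

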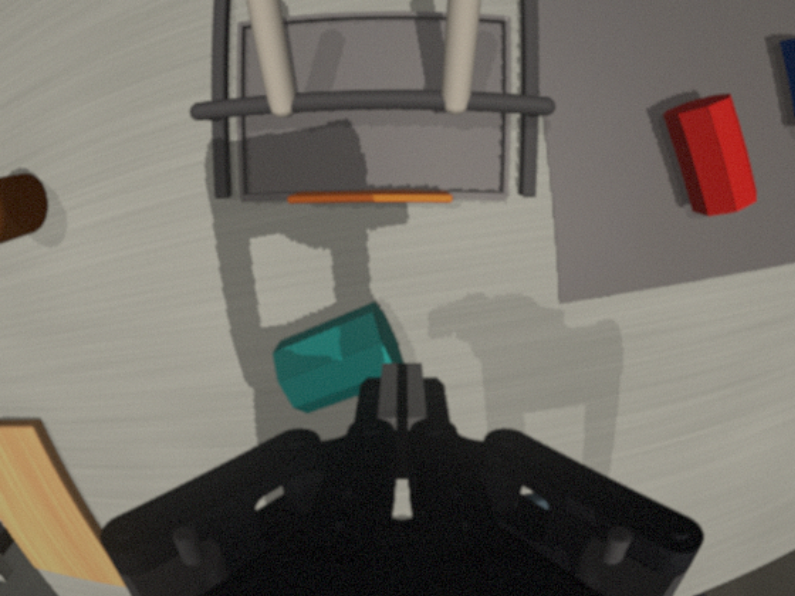

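```bash
cat >> h.py <<'E'
def wproj(c,P):
    K=np.array([[c["fx"],0,c["cx"]],[0,c["fy"],c["cy"]],[0,0,1.]])
    Rm=cv2.Rodrigues(c["rvec"])[0]; Q=np.asarray(P,float).reshape(-1,3)@Rm.T+c["tvec"]
    r=np.hypot(Q[:,0],Q[:,1]); th=np.arctan2(r,Q[:,2]); s=th/np.maximum(r,1e-9)
    return np.c_[c["fx"]*s*Q[:,0]+c["cx"],c["fy"]*s*Q[:,1]+c["cy"]]
_p=proj
def proj(c,P): return wproj(c,P) if abs(c["fx"]-325.19)<1 else _p(c,P)
E
python3 - <<'E'
from ov import *
w=np.load("w1.npy",allow_pickle=True).item();t=np.load("t.npy",allow_pickle=True).item();s=np.load("s.npy",allow_pickle=True).item()
Wp=lambda u,v:np.array([(u+.5)/1.42-.5,(v+.5)/1.42-.5]); T=lambda u,v:np.array([(u+.5)/3.4+195-.5,(v+.5)/3.4+170-.5]); S=lambda u,v:np.array([(u+.5)/3.9+145-.5,(v+.5)/3.9+175-.5])
a=np.deg2rad(40); tip=lambda y:(-.03+.11*np.cos(a),y,.05+.11*np.sin(a)); sc=lambda y:(-.03+.1*np.cos(a),y,.05+.1*np.sin(a))
obs=[(w,Wp(281,103),(-.03,.06,.05)),(w,Wp(456,103),(-.03,-.06,.05)),(w,Wp(216,197),(-.1,.131,.014)),(w,Wp(536,196),(-.1,-.131,.014)),
(t,T(125,95),sc(.06)),(t,T(278,122),sc(-.06)),(t,T(68,38),(.1,.131,.014)),(t,T(372,96),(.1,-.131,.014)),(s,S(684,58),sc(.06)),(s,S(562,116),sc(-.06))]
def W(p,P): return Rz(p[2])@np.array(P)+[p[0],p[1],0]
for o in(obs[:4],obs[4:8],obs):
    f=lambda p:np.concatenate([proj(c,W(p,P))[0]-uv for c,uv,P in o])
    r=least_squares(f,[.55,.09,-.15],loss="soft_l1"); print(r.x.round(4),np.rad2deg(r.x[2]).round(2)); print(f(r.x).reshape(-1,2).round(1).tolist())
p=r.x
# lip position from wrist
def lf(q): return np.concatenate([proj(w,W(p,(q[0],q[1]+.06,.045)))[0]-Wp(289,200),proj(w,W(p,(q[0],q[1]-.06,.045)))[0]-Wp(452,200)])
l=least_squares(lf,[-.1,0]); print("lip in rack",l.x,l.fun.round(1),"world",W(p,(l.x[0],0,.045)))
np.save("p.npy",p)
overlay(w,p,[[.455,-.1872,.29]],(130,0,560,240),1.86,"pics/ovw.png")
overlay(t,p,[],(195,170,310,290),5,"pics/ovt2.png")
E
```

```text
[ 0.5477  0.0914 -0.1606] -9.2
[[1.6, -0.2], [-0.3, -1.9], [-1.4, 0.9], [0.2, 0.9]]
[ 0.5504  0.0919 -0.1625] -9.31
[[0.1, 0.8], [-0.1, 1.3], [0.3, -1.1], [-0.3, -1.4]]
[ 0.548   0.0916 -0.1591] -9.12
[[1.4, -0.3], [-0.5, -2.2], [-1.5, 0.9], [0.1, 0.5], [0.1, 1.8], [-0.0, 2.2], [0.2, -0.2], [-0.3, -0.8], [0.0, 1.4], [-0.5, 0.5]]
lip in rack [-0.10119145 -0.00046451] [-1.1  0.4  1.1 -0.3] world [0.448047   0.10763642 0.045     ]
```

View pics/ovw.png

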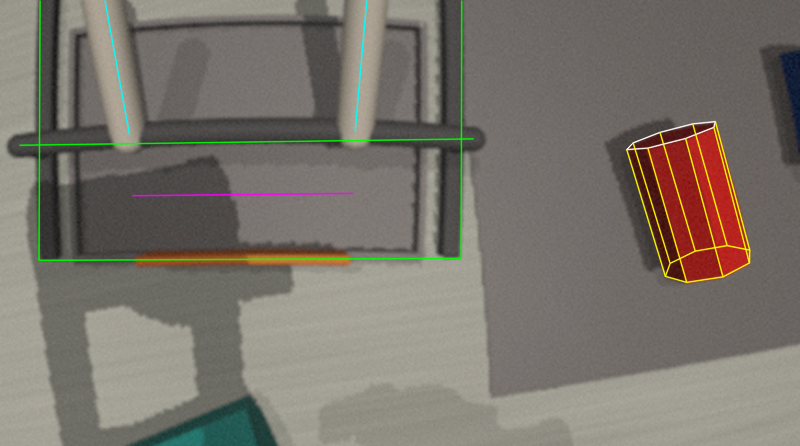

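View pics/ovt2.png

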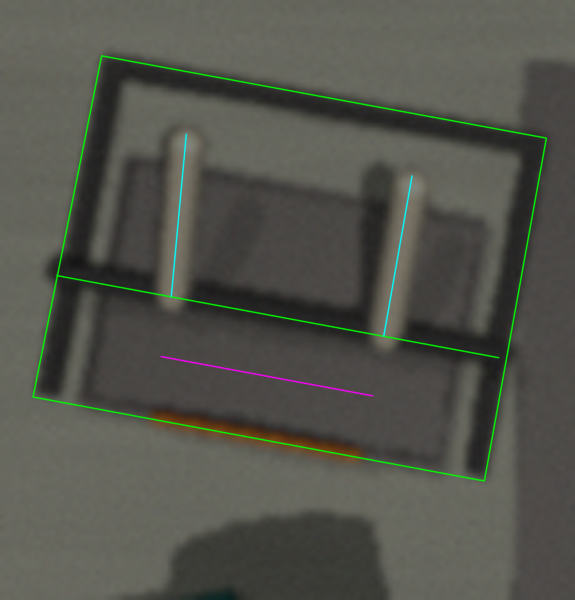

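```bash
cat >> mv.py <<'E'
PR=np.array([.5485,.0917,-.160])
def rk(x,y,z):
    c,s=np.cos(PR[2]),np.sin(PR[2]); return np.array([PR[0]+c*x-s*y,PR[1]+s*x+c*y,z])
E
python3 - <<'E'
from mv import *
Rt=topose(PR[2]-np.pi/2)
p=rk(-.135,-.01,.098)
delta(p,Rt)
delta(rk(-.073,-.01,.098),Rt,(p,Rt))
E
```

```text
rot(tool,deg) [-0.01  0.   -0.16] | shift after rot cm [-1.48 -1.12 20.6 ] | shift before rot cm [-1.49 -1.11 20.6 ]
rot(tool,deg) [0. 0. 0.] | shift after rot cm [ 0.  -6.2  0. ] | shift before rot cm [ 0.  -6.2  0. ]
```

>>> {"method": "move_arm", "body": {"rows": "-1.5 -1.1 0 0 0 0 0; 0 0 4 0 0 0 0; 0 0 4 0 0 0 0; 0 0 4 0 0 0 0; 0 0 4 0 0 0 0; 0 0 3 0 0 0 0; 0 0 1.6 0 0 0 0; 0 -1 0 0 0 0 0; 0 -1 0 0 0 0 0; 0 -0.5 0 0 0 0 0; 0 -0.5 0 0 0 0 0; 0 -0.5 0 0 0 0 0; 0 -0.5 0 0 0 0 0; 0 -0.5 0 0 0 0 0; 0 -0.5 0 0 0 0 0; 0 -0.5 0 0 0 0 0; 0 0 0 0 0 0 0"}}

```text
time_s: 5.05
eef_pos: [0.4687, 0.0951, 0.098]
eef_rot: [0.0, -0.652, 0.758, -0.0]
wrist_force: [-0.4, -0.4, 0.3]
opening: 0.002
```

>>> {"method": "move_arm", "body": {"rows": "0 -0.3 0 0 0 0 0; 0 -0.2 0 0 0 0 0; 0 -0.2 0 0 0 0 0; 0 0 0 0 0 0 0"}}

```text
time_s: 5.45
eef_pos: [0.4734, 0.0943, 0.0975]
eef_rot: [-0.001, -0.652, 0.758, 0.001]
wrist_force: [-7.3, -0.2, 4.8]
opening: 0.003
```

```bash
python3 - <<'E'
from mv import *; import cv2
p=cur()[0]; print(p, ctrl.get_obs()["wrist_force"])
c=ctrl.camera("wrist"); np.save("w2.npy",c,allow_pickle=True)
cv2.imwrite("pics/w2.png",cv2.resize(c["color"],None,fx=1.42,fy=1.42))
t=ctrl.camera("top"); cv2.imwrite("pics/t2.png",cv2.resize(t["color"][170:290,195:310],None,fx=5,fy=5,interpolation=cv2.INTER_CUBIC))
E
```

```text
[0.47338451 0.09433778 0.09748899] [-7.30057246 -0.18447819  4.7651324 ]
```

View pics/w2.png

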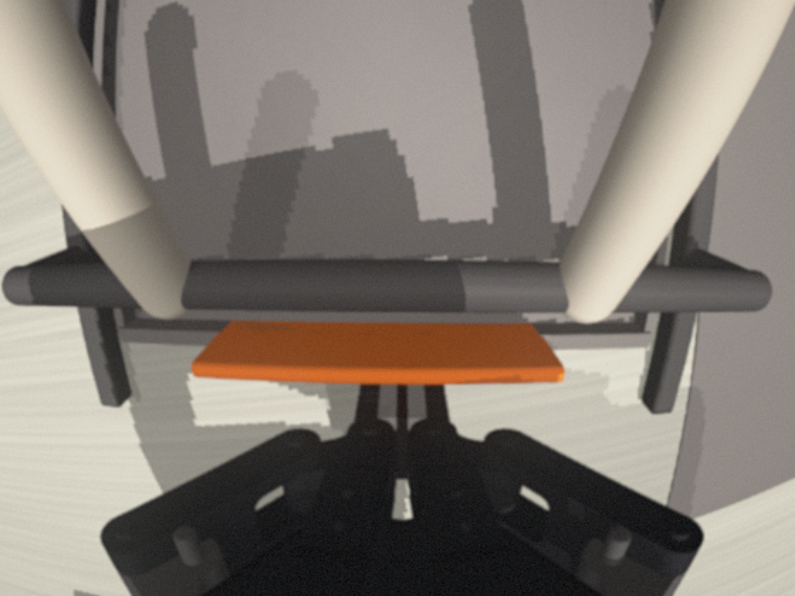

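>>> {"method": "move_arm", "body": {"rows": "0 -0.2 0 0 0 0 0; 0 -0.2 0 0 0 0 0; 0 0 0 0 0 0 0"}}

```text
time_s: 5.85
eef_pos: [0.4739, 0.0943, 0.0966]
eef_rot: [-0.004, -0.652, 0.758, 0.004]
wrist_force: [-18.1, 1.2, 13.6]
opening: -0.0
```

>>> {"method": "move_arm", "body": {"rows": "0 2 0 0 0 0 0; 0 2 0 0 0 0 0; 0 0 -4 0 0 0 0; 0 0 -4 0 0 0 0.5; 0 0 -4 0 0 0 1; 0 0 -4 0 0 0 1; 0 0 -2 0 0 0 1; 0 0 0 0 0 0 1"}}

```text
time_s: 6.65
eef_pos: [0.4413, 0.0995, 0.2818]
eef_rot: [0.003, -0.652, 0.758, -0.003]
wrist_force: [0.2, -1.0, -0.1]
opening: 0.847
```

```bash
python3 - <<'E'
from mv import *; from h import *
w=np.load("w1.npy",allow_pickle=True).item();t=np.load("t.npy",allow_pickle=True).item();s=np.load("s.npy",allow_pickle=True).item()
import h
for cs in([w],[w,t],[w,t,s]): print(fit_t(cs,"red",[.455,-.187,.29]))
print(cur()[0])
T=ctrl.camera("top"); cv2.imwrite("pics/t3.png",cv2.resize(T["color"][130:290,195:425],None,fx=3.4,fy=3.4,interpolation=cv2.INTER_CUBIC))
delta([.405,-.20,.24],topose(.28-np.pi/2))
E
```

```text
(array([ 0.45428531, -0.18820166,  0.24866867]), np.float64(0.07032721170877225), [3786])
(array([ 0.45523835, -0.18823967,  0.25066375]), np.float64(0.22083486932738455), [3786, 760])
(array([ 0.45518678, -0.18753926,  0.26025852]), np.float64(0.3728905051456606), [3786, 760, 759])
[0.44126517 0.09953124 0.28183055]
rot(tool,deg) [ -0.27  -0.03 -24.68] | shift after rot cm [27.82 11.66  3.95] | shift before rot cm [30.15 -1.    3.94]
```

View pics/t3.png

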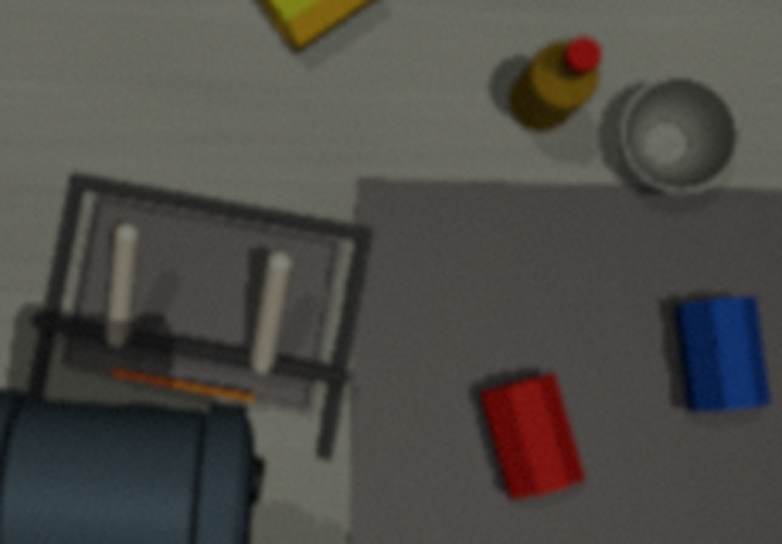

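```bash
python3 - <<'E'
from mv import *
print(cur()[0],ctrl.pinch_z)
delta([.4548,-.1882,.17],topose(.25-np.pi/2),(cur()[0],topose(PR[2]-np.pi/2)))
E
```

```text
[0.44015842 0.09955065 0.27952898] 0.0539
rot(tool,deg) [ -0.    -0.   -23.49] | shift after rot cm [28.24  5.7  10.95] | shift before rot cm [28.17 -6.03 10.95]
```

>>> {"method": "move_arm", "body": {"rows": "3.52 -0.75 0 0 0 0 1; 3.52 -0.75 0 0 0 0 1; 3.52 -0.75 0 0 0 0 1; 3.52 -0.75 0 0 0 0 1; 3.52 -0.75 0 0 0 0 1; 3.52 -0.75 0 0 0 0 1; 3.52 -0.75 0 0 0 0 1; 3.52 -0.75 0 0 0 0 1; 0 0 0 0 0 -7.8 1; 0 0 0 0 0 -7.8 1; 0 0 0 0 0 -7.9 1; 0 0 3.65 0 0 0 1; 0 0 3.65 0 0 0 1; 0 0 3.65 0 0 0 1; 0 0 0 0 0 0 1; 0 0 0 0 0 0 1"}}

```text
time_s: 8.3
eef_pos: [0.4554, -0.1874, 0.1674]
eef_rot: [0.0, 0.793, -0.61, -0.002]
wrist_force: [0.9, 0.8, -0.3]
opening: 1.001
```

```bash
python3 - <<'E'
from mv import *; from ov import *
w=ctrl.camera("wrist"); f=fit_t([w],"red",[.455,-.188,.25]); print(f)
fb=fit_t([w],"blue",[.527,-.3465,.07]); print(fb)
t=np.load("t.npy",allow_pickle=True).item();s=np.load("s.npy",allow_pickle=True).item()
p=f[0]; delta([.4548,-.1882,.082],topose(.25-np.pi/2)); delta([p[0],p[1],.082],topose(p[2]-np.pi/2))
overlay(w,PR,[f[0],fb[0]],(0,0,560,420),1.42,"pics/w4.png")
E
```

```text
(array([ 0.4534844 , -0.18662891,  0.2940643 ]), np.float64(0.03171526286351079), [13777])
(array([ 0.52581374, -0.34687746,  0.14091348]), np.float64(0.03492904795098353), [9367])
rot(tool,deg) [-0.01 -0.01  0.54] | shift after rot cm [-0.03  0.16  8.69] | shift before rot cm [-0.03  0.16  8.69]
rot(tool,deg) [-0.01 -0.01 -1.98] | shift after rot cm [-0.22  0.24  8.69] | shift before rot cm [-0.21  0.25  8.69]
```

View pics/w4.png

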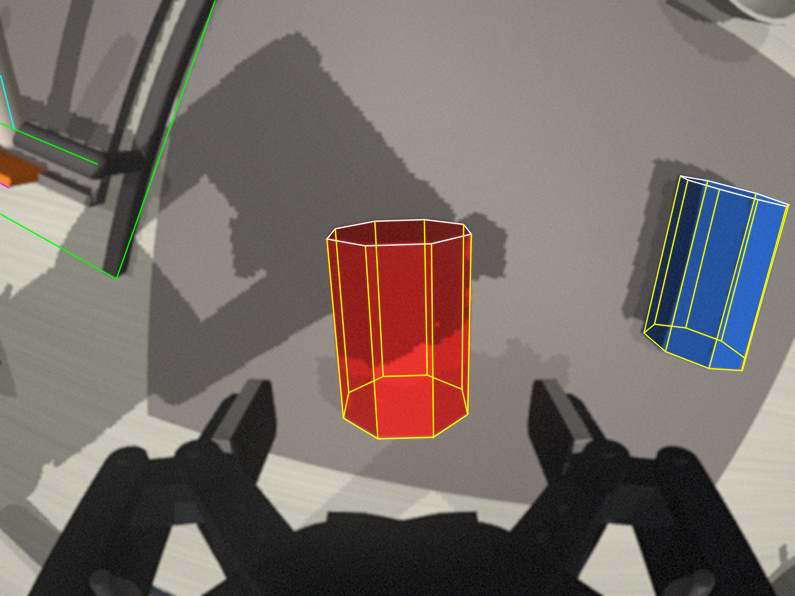

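>>> {"method": "move_arm", "body": {"rows": "-0.2 0.25 0 0 0 -2 1; 0 0 2.9 0 0 0 1; 0 0 2.9 0 0 0 1; 0 0 2.0 0 0 0 1; 0 0 0.9 0 0 0 1; 0 0 0 0 0 0 1; 0 0 0 0 0 0 0; 0 0 0 0 0 0 0; 0 0 0 0 0 0 0; 0 0 0 0 0 0 0; 0 0 0 0 0 0 0; 0 0 0 0 0 0 0"}}

```text
time_s: 9.55
eef_pos: [0.4545, -0.1874, 0.0833]
eef_rot: [-0.0, 0.803, -0.596, 0.002]
wrist_force: [-1.1, 0.3, 6.4]
opening: 0.716
```

```bash
cat >> mv.py <<'E'
TILT=np.deg2rad(40)
def pegp(side,x,z,dy=0.):
    f=np.array([np.cos(PR[2]),np.sin(PR[2]),0]); k=np.array([0,0,1.])
    return rk(-.03,.06*side+dy,.05)+x*(np.cos(TILT)*f+np.sin(TILT)*k)+z*(-np.sin(TILT)*f+np.cos(TILT)*k)
RP=topose(PR[2]-np.pi/2,TILT)
def tcp_for(side,x,z,off=(0,.001,.052),dy=0.): return pegp(side,x,z,dy)-RP.apply(off)
E
python3 - <<'E'
from mv import *
p0,R0=cur()
Rn=topose(.294-np.pi/2); p1=p0+[0,0,.2]
rv=(Rn.inv()*topose(PR[2]-np.pi/2)).as_rotvec(degrees=True); print("yaw",rv)
rv=(topose(PR[2]-np.pi/2).inv()*RP).as_rotvec(degrees=True); print("tilt",rv)
pre=tcp_for(1,.17,-.002); print("pre",pre, "seat",tcp_for(1,.07,-.014))
up=pre+[0,0,.09]
delta(up,RP,(p1,RP))
print("down in RP",RP.inv().apply([0,0,-9]))
E
```

```text
yaw [-0.        -0.        26.0122839]
tilt [ 4.00000000e+01 -3.24607496e-15  6.49214993e-15]
pre [0.62603386 0.13996391 0.1982189 ] seat [0.55802279 0.1509395  0.12474761]
rot(tool,deg) [0. 0. 0.] | shift after rot cm [-35.06  -9.29   7.16] | shift before rot cm [-35.06  -9.29   7.16]
down in RP [4.99600361e-16 5.78508849e+00 6.89439999e+00]
```

>>> {"method": "move_arm", "body": {"rows": "0 0 -1 0 0 0 0; 0 0 -2 0 0 0 0; 0 0 -4 0 0 0 0; 0 0 -4 0 0 0 0; 0 0 -4 0 0 0 0; 0 0 -5 0 0 0 0; 0 0 0 0 0 6.5 0; 0 0 0 0 0 6.5 0; 0 0 0 0 0 6.5 0; 0 0 0 0 0 6.5 0; 0 0 0 8 0 0 0; 0 0 0 8 0 0 0; 0 0 0 8 0 0 0; 0 0 0 8 0 0 0; 0 0 0 8 0 0 0; 0 0 0 0 0 0 0"}}

```text
time_s: 11.15
eef_pos: [0.4511, -0.185, 0.2796]
eef_rot: [0.222, -0.609, 0.716, -0.259]
wrist_force: [-0.9, 1.1, -0.8]
opening: 0.711
```

```bash
python3 - <<'E'
from mv import *; from ov import *
print(cur()[0],(RP.inv()*cur()[1]).as_rotvec(degrees=True).round(2))
w=ctrl.camera("wrist"); s=ctrl.camera("scene")
a=cv2.resize(w["color"],None,fx=.95,fy=.95)
b=cv2.resize(s["color"][100:320,130:400],None,fx=.95*2.02*420/444,fy=399/220)
cv2.imwrite("pics/w5.png",cv2.resize(np.hstack([a,cv2.resize(b,(490,399))]),(800,311)))
delta(tcp_for(1,.17,-.002)+[0,0,.09],RP)
E
```

```text
[ 0.45112722 -0.18500036  0.27964147] [-0.03 -0.1   0.12]
rot(tool,deg) [ 0.17 -0.02 -0.  ] | shift after rot cm [-35.01  -9.53   7.17] | shift before rot cm [-35.01  -9.55   7.13]
```

View pics/w5.png

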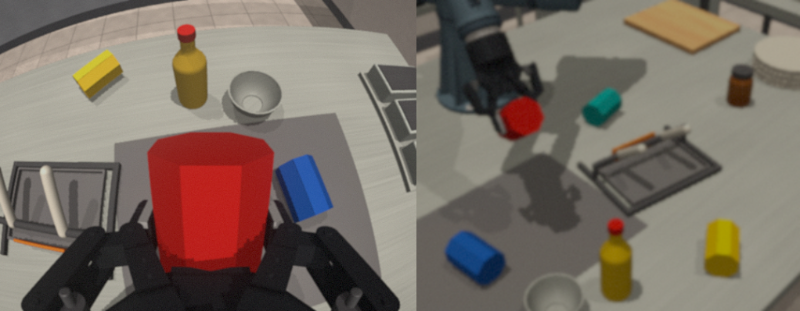

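>>> {"method": "move_arm", "body": {"rows": "-3.89 -1.06 0.8 0 0 0 0; -3.89 -1.06 0.8 0 0 0 0; -3.89 -1.06 0.8 0 0 0 0; -3.89 -1.06 0.8 0 0 0 0; -3.89 -1.06 0.8 0 0 0 0; -3.89 -1.06 0.8 0 0 0 0; -3.89 -1.06 0.8 0 0 0 0; -3.89 -1.06 0.8 0 0 0 0; -3.89 -1.06 0.8 0 0 0 0; 0 0 0 0 0 0 0; 0 0 0 0 0 0 0; 0 0 0 0 0 0 0"}}

```text
time_s: 12.45
eef_pos: [0.6269, 0.1401, 0.2877]
eef_rot: [0.221, -0.609, 0.715, -0.261]
wrist_force: [0.3, -0.3, -0.7]
opening: 0.713
```

```bash
cat >> ov.py <<'E'
def fit_hand(c,name,tp,tR,x0=(0,.001,.052,0,0)):
    """tumbler in tool: centre (x,y,z), pitch about tool x, yaw about tool z; axis = -tool y. tumbler z = -tool z"""
    from scipy.spatial.transform import Rotation as Ro
    m=largest(colmask(c["color"],name))
    B=np.c_[[0,-1.,0],[1.,0,0],[0,0,1.]] # cols: tumbler x,y,z in tool (symmetric octagon)
    def P(q):
        Rt=Ro.from_rotvec([q[3],0,q[4]]).as_matrix()@B
        return tR.apply(OCT@Rt.T+q[:3])+tp
    def cost(q):
        h=cv2.convexHull(proj(c,P(q)).astype(np.float32))[:,0]
        im=np.zeros((420,560),np.uint8); cv2.fillConvexPoly(im,np.round(h*16).astype(np.int32),255,cv2.LINE_AA,4)
        a=im/255.; v=slice(0,250)
        return np.abs(a-m)[v].sum()/m[v].sum()
    x0=np.array(x0,float)
    r=minimize(cost,x0,method="Nelder-Mead",options=dict(initial_simplex=np.vstack([x0,x0+np.diag([.004,.006,.006,.06,.06])]),xatol=1e-4,fatol=1e-5,maxiter=600))
    h=np.round(proj(c,P(r.x))).astype(int)
    return r.x,r.fun,h
E
python3 - <<'E'
from mv import *; from ov import *
p,Rc=cur(); print(p)
w=ctrl.camera("wrist")
q,f,h=fit_hand(w,"red",p,Rc); print(q.round(4),f)
im=w["color"].copy()
for g in(h[:8],h[8:]): cv2.polylines(im,[g.astype(np.int32)],True,(0,255,255),1)
cv2.imwrite("pics/w6.png",cv2.resize(im,None,fx=1.42,fy=1.42))
delta(tcp_for(1,.17,-.002),RP)
E
```

```text
[0.62685961 0.14009574 0.28768735]
[-0.0008  0.0009  0.0527 -0.0169 -0.0039] 0.008965190957588545
rot(tool,deg) [ 0.01 -0.06 -0.  ] | shift after rot cm [-0.03  5.8   6.81] | shift before rot cm [-0.04  5.8   6.81]
```

View pics/w6.png

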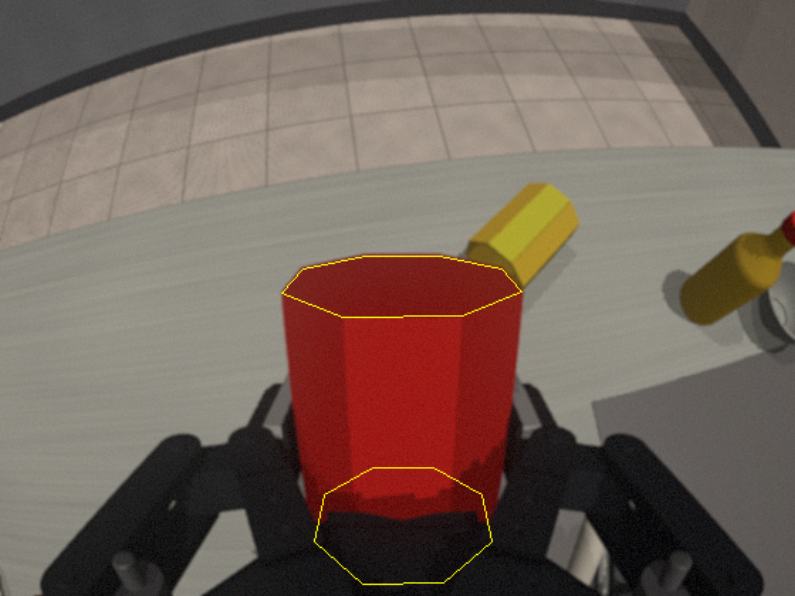

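>>> {"method": "move_arm", "body": {"rows": "0 1.9 2.3 0 0 0 0; 0 1.9 2.3 0 0 0 0; 0 2.0 2.2 0 0 0 0; 0 0 0 0 0 0 0; 0 0 0 0 0 0 0"}}

```text
time_s: 13.0
eef_pos: [0.626, 0.1393, 0.1986]
eef_rot: [0.221, -0.609, 0.716, -0.261]
wrist_force: [0.9, 0.4, 0.7]
opening: 0.715
```

```bash
python3 - <<'E'
from mv import *; from ov import *
p,Rc=cur(); print(p, tcp_for(1,.17,-.002))
for n,b,k,fn in(("scene",(240,140,360,230),6.6,"pics/s7.png"),("top",(195,150,310,250),6,"pics/t7.png")):
    overlay(ctrl.camera(n),PR,[],b,k,fn)
E
```

```text
[0.62600694 0.13932635 0.1985613 ] [0.62603386 0.13996391 0.1982189 ]
```

View pics/s7.png

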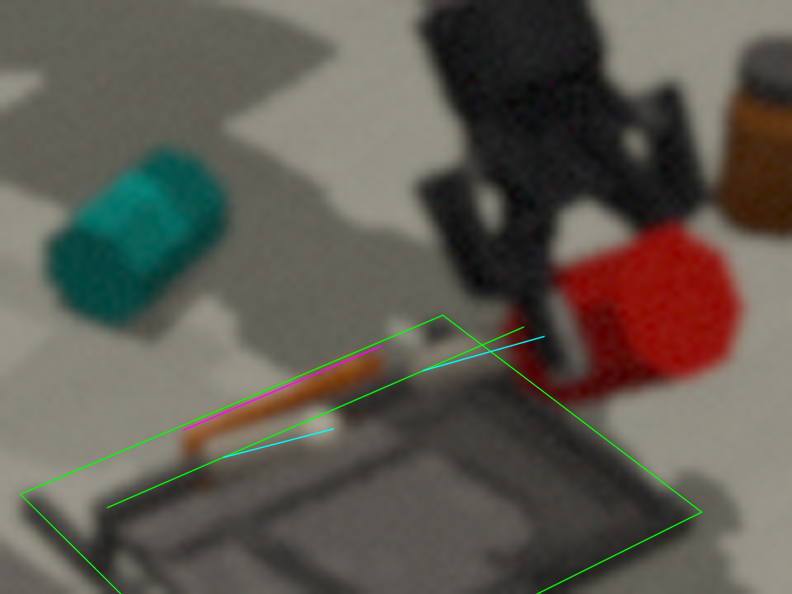

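View pics/t7.png

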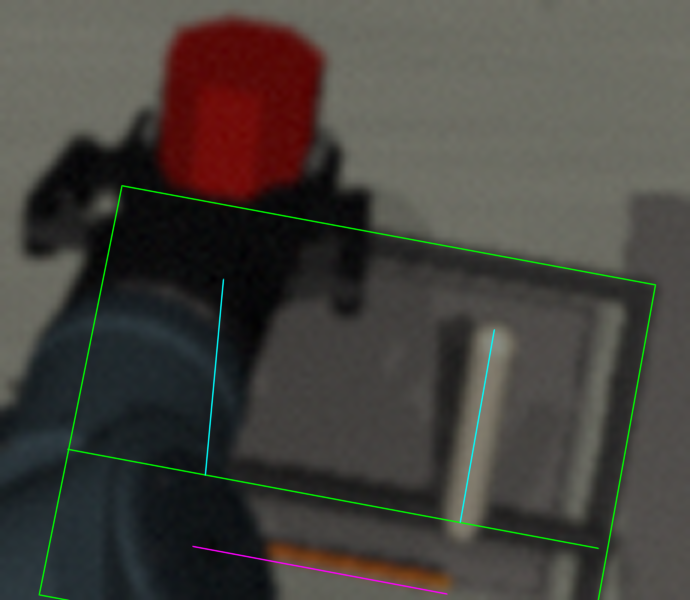

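>>> {"method": "move_arm", "body": {"rows": "0 1.5 0 0 0 0 0; 0 1.5 0 0 0 0 0; 0 1.5 0 0 0 0 0; 0 1.5 0 0 0 0 0; 0 1 0 0 0 0 0; 0 0 0 0 0 0 0"}}

```text
time_s: 13.7
eef_pos: [0.5728, 0.1489, 0.1542]
eef_rot: [0.222, -0.609, 0.715, -0.261]
wrist_force: [-0.5, 0.2, -1.5]
opening: 0.719
```

>>> {"method": "move_arm", "body": {"rows": "0 1 0 0 0 0 0; 0 0.8 0 0 0 0 0; 0 0 0.5 0 0 0 0; 0 0 0.5 0 0 0 0; 0 0.4 0 0 0 0 0; 0 0 0 0 0 0 0"}}

```text
time_s: 14.3
eef_pos: [0.5635, 0.1503, 0.1318]
eef_rot: [0.222, -0.609, 0.715, -0.261]
wrist_force: [-0.4, -1.2, -1.9]
opening: 0.714
```

>>> {"method": "move_arm", "body": {"rows": "0 0.3 0 0 0 0 0; 0 0.3 0 0 0 0 0; 0 0.2 0 0 0 0 0; 0 0 0 0 0 0 0"}}

```text
time_s: 14.7
eef_pos: [0.5562, 0.1515, 0.1259]
eef_rot: [0.222, -0.61, 0.715, -0.26]
wrist_force: [0.6, 0.1, -1.4]
opening: 0.71
```

>>> {"method": "move_arm", "body": {"rows": "0 0.2 0 0 0 0 0; 0 0.1 0 0 0 0 0; 0 0 0 0 0 0 0"}}

```text
time_s: 15.0
eef_pos: [0.5553, 0.1518, 0.1252]
eef_rot: [0.223, -0.609, 0.715, -0.261]
wrist_force: [3.8, -1.0, 0.9]
opening: 0.717
```

>>> {"method": "move_arm", "body": {"rows": "0 0.2 0 0 0 0 0; 0 0 0.2 0 0 0 0; 0 0 0.2 0 0 0 0; 0 0 0 0 0 0 0"}}

```text
time_s: 15.4
eef_pos: [0.5576, 0.1519, 0.122]
eef_rot: [0.224, -0.609, 0.715, -0.261]
wrist_force: [9.1, -1.2, 0.7]
opening: 0.713
```

>>> {"method": "move_arm", "body": {"rows": "0 0 0 0 0 0 0; 0 0 0 0 0 0 0.8; 0 0 0 0 0 0 0.9; 0 0 0 0 0 0 1; 0 0 0 0 0 0 1; 0 0 0 0 0 0 1"}}

```text
time_s: 16.0
eef_pos: [0.555, 0.1517, 0.1197]
eef_rot: [0.222, -0.61, 0.715, -0.26]
wrist_force: [0.6, 0.4, 0.8]
opening: 1.002
```

```bash
python3 - <<'E'
from mv import *; from ov import *
p,Rc=cur(); print(p,ctrl.get_obs()["wrist_force"])
w=ctrl.camera("wrist")
q,f,h=fit_hand(w,"red",p,Rc,(0,.001,.055,0,0)); print(q.round(4),f)
c=Rc.apply(q[:3])+p; f3=c-pegp(1,0,0); M=np.c_[pegp(1,1,0)-pegp(1,0,0),pegp(1,0,0,1)-pegp(1,0,0),pegp(1,0,1)-pegp(1,0,0)]
print("in peg",M.T@f3)
im=w["color"].copy()
for g in(h[:8],h[8:]): cv2.polylines(im,[g.astype(np.int32)],True,(0,255,255),1)
cv2.imwrite("pics/w8.png",cv2.resize(im,None,fx=1.42,fy=1.42))
E
```

```text
[0.55501005 0.15166246 0.11965852] [0.59115582 0.35332641 0.77769936]
[-0.0009 -0.0031  0.0531 -0.0028 -0.0084] 0.012267137000667366
in peg [ 0.06847025  0.00117979 -0.01701489]
```

View pics/w8.png

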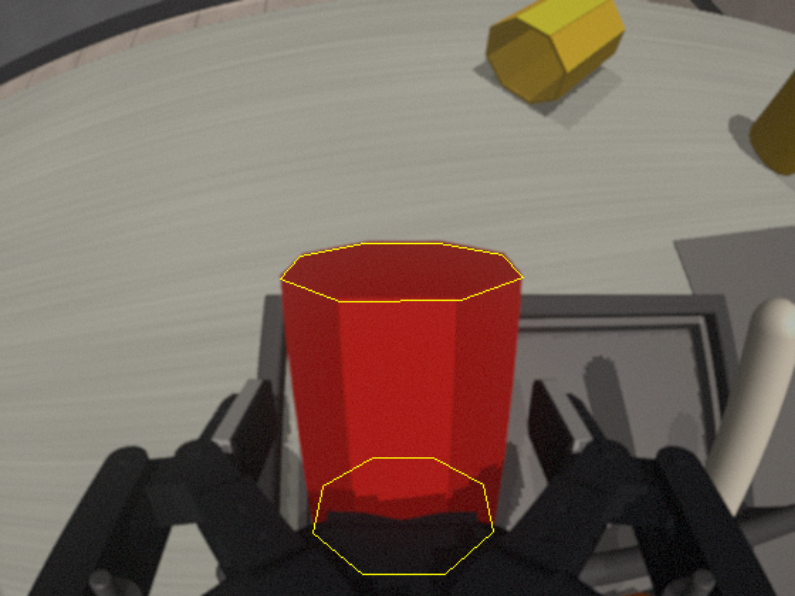

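>>> {"method": "move_arm", "body": {"rows": "0 0 -1 0 0 0 1; 0 0 -2 0 0 0 1; 0 0 -4 0 0 0 1; 0 0 -4 0 0 0 1; 0 0 -4 0 0 0 1; 0 0 -2 -8 0 0 1; 0 0 0 -8 0 0 1; 0 0 0 -8 0 0 1; 0 0 0 -8 0 0 1; 0 0 0 -8 0 0 1; 0 0 0 0 0 -5.8 1; 0 0 0 0 0 -5.8 1; 0 0 0 0 0 -5.7 1; 0 0 0 0 0 0 1"}}

```text
time_s: 17.45
eef_pos: [0.4488, 0.1678, 0.2484]
eef_rot: [-0.002, 0.755, -0.656, 0.006]
wrist_force: [-0.4, 0.9, -0.2]
opening: 1.0
```

```bash
python3 - <<'E'
from mv import *
print(cur()[0]); delta([.5258,-.3469,.165],topose(.141-np.pi/2))
E
```

```text
[0.44884316 0.16782544 0.24841934]
rot(tool,deg) [-0.7  -0.37 -0.05] | shift after rot cm [52.04 -0.39  8.34] | shift before rot cm [51.99 -0.33  8.68]
```

>>> {"method": "move_arm", "body": {"rows": "4 0 0 0 0 0 1; 4 0 0 0 0 0 1; 4 0 0 0 0 0 1; 4 0 0 0 0 0 1; 4 0 0 0 0 0 1; 4 0 0 0 0 0 1; 4 0 0 0 0 0 1; 4 0 0 0 0 0 1; 4 0 0 0 0 0 1; 4 0 0 0 0 0 1; 4 0 0 0 0 0 1; 4 0 0 0 0 0 1; 4 0 0 0 0 0 1; 0 -0.3 4 0 0 0 1; 0 0 4 0 0 0 1; 0 0 0 0 0 0 1; 0 0 0 0 0 0 1"}}

```text
time_s: 19.15
eef_pos: [0.525, -0.3465, 0.1717]
eef_rot: [-0.003, 0.754, -0.657, 0.005]
wrist_force: [0.3, -0.2, 0.7]
opening: 1.0
```

```bash
python3 - <<'E'
from mv import *; from ov import *
w=ctrl.camera("wrist"); f=fit_t([w],"blue",[.526,-.347,.14]); print(f)
p=f[0]; print(cur()[0]); delta([p[0],p[1],.083],topose(p[2]-np.pi/2))
overlay(w,PR,[p],(0,0,560,420),1.42,"pics/w9.png")
E
```

```text
(array([ 0.5242562 , -0.34438322,  0.12570135]), np.float64(0.0376315867773513), [13180])
[ 0.52588413 -0.3472705   0.1736383 ]
rot(tool,deg) [-0.78 -0.43  0.75] | shift after rot cm [-0.31  0.13  9.06] | shift before rot cm [-0.38  0.24  9.06]
```

View pics/w9.png

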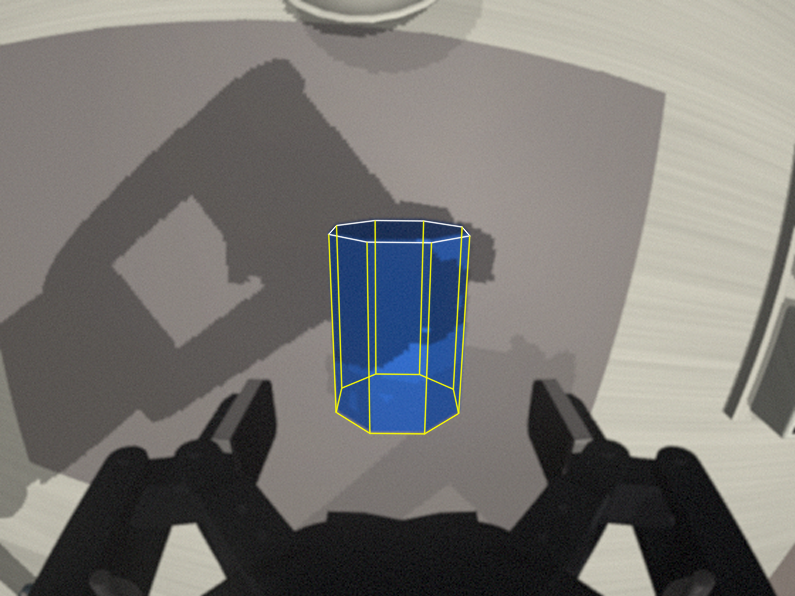

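>>> {"method": "move_arm", "body": {"rows": "0 0 0 -0.8 -0.4 0.8 1; -0.3 0.15 3 0 0 0 1; 0 0 3 0 0 0 1; 0 0 2 0 0 0 1; 0 0 0.9 0 0 0 1; 0 0 0 0 0 0 1; 0 0 0 0 0 0 0; 0 0 0 0 0 0 0; 0 0 0 0 0 0 0; 0 0 0 0 0 0 0; 0 0 0 0 0 0 0; 0 0 0 0 0 0 0"}}

```text
time_s: 20.4
eef_pos: [0.5245, -0.3453, 0.0854]
eef_rot: [0.0, 0.75, -0.661, 0.001]
wrist_force: [0.5, 0.4, 6.9]
opening: 0.714
```

```bash
python3 - <<'E'
from mv import *
p,Rc=cur(); print(p, Rc.as_matrix().round(3))
v=Rc.as_matrix()[:,0]; a=np.arctan2(v[1],v[0]); print("yaw rot to rack",(topose(a).inv()*topose(PR[2]-np.pi/2)).as_rotvec(degrees=True), (Rc.inv()*topose(a)).as_rotvec(degrees=True))
print(tcp_for(-1,.17,-.002))
E
```

```text
[ 0.52448554 -0.34527495  0.08542879] [[ 0.125 -0.992  0.002]
 [-0.992 -0.125 -0.002]
 [ 0.003 -0.001 -1.   ]]
yaw rot to rack [-0.         -0.         16.35551445] [-7.33463076e-02 -1.44551388e-01  9.25226757e-05]
[0.60691567 0.02149663 0.1982189 ]
```

>>> {"method": "move_arm", "body": {"rows": "0 0 -1 0 0 0 0; 0 0 -2 0 0 0 0; 0 0 -4 0 0 0 0; 0 0 -4 0 0 0 0; 0 0 -4 0 0 0 0; 0 0 -5 0 0 0 0; 0 0 0 0 0 5.5 0; 0 0 0 0 0 5.5 0; 0 0 0 0 0 5.4 0; 0 0 0 8 0 0 0; 0 0 0 8 0 0 0; 0 0 0 8 0 0 0; 0 0 0 8 0 0 0; 0 0 0 8 0 0 0; 0 0 0 0 0 0 0; 0 0 0 0 0 0 0"}}

```text
time_s: 22.0
eef_pos: [0.523, -0.3443, 0.2833]
eef_rot: [0.22, -0.609, 0.717, -0.259]
wrist_force: [-0.2, -0.2, -0.8]
opening: 0.714
```

```bash
python3 - <<'E'
from mv import *; from ov import *
p,Rc=cur(); print(p)
w=ctrl.camera("wrist"); cv2.imwrite("pics/w10.png",w["color"])
q,f,h=fit_hand(w,"blue",p,Rc); print(q.round(4),f)
delta(tcp_for(-1,.17,-.002,q[:3])+[0,0,.09],RP)
E
```

```text
[ 0.52295055 -0.34431369  0.28328898]
[-0.0011 -0.0001  0.055  -0.0016 -0.0026] 0.008171995812627264
rot(tool,deg) [ 0.23 -0.05  0.  ] | shift after rot cm [-37.36  -1.99   0.91] | shift before rot cm [-37.36  -2.     0.87]
```

View pics/w10.png

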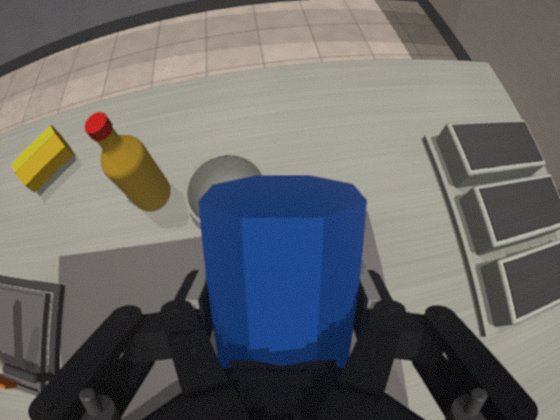

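>>> {"method": "move_arm", "body": {"rows": "-3.74 -0.2 0.09 0 0 0 0; -3.74 -0.2 0.09 0 0 0 0; -3.74 -0.2 0.09 0 0 0 0; -3.74 -0.2 0.09 0 0 0 0; -3.74 -0.2 0.09 0 0 0 0; -3.74 -0.2 0.09 0 0 0 0; -3.74 -0.2 0.09 0 0 0 0; -3.74 -0.2 0.09 0 0 0 0; -3.74 -0.2 0.09 0 0 0 0; -3.74 -0.2 0.09 0 0 0 0; 0 0 0 0 0 0 0; 0 0 0 0 0 0 0; 0 0 0 0 0 0 0"}}

```text
time_s: 23.35
eef_pos: [0.6047, 0.0212, 0.2896]
eef_rot: [0.221, -0.609, 0.716, -0.26]
wrist_force: [-0.8, -0.2, -0.1]
opening: 0.714
```

```bash
python3 - <<'E'
from mv import *; from ov import *
p,Rc=cur(); print(p)
w=ctrl.camera("wrist"); cv2.imwrite("pics/w11.png",w["color"])
q,f,h=fit_hand(w,"blue",p,Rc); print(q.round(4),f)
delta(tcp_for(-1,.17,-.002,q[:3]),RP)
print(ctrl.get_obs()["time_s"])
E
```

```text
[0.60474822 0.02123595 0.28962619]
[-0.0007  0.      0.0557 -0.0079 -0.0109] 0.010141260805397428
rot(tool,deg) [ 0.08 -0.08 -0.06] | shift after rot cm [-0.04  5.8   6.76] | shift before rot cm [-0.04  5.79  6.77]
23.4
```

View pics/w11.png

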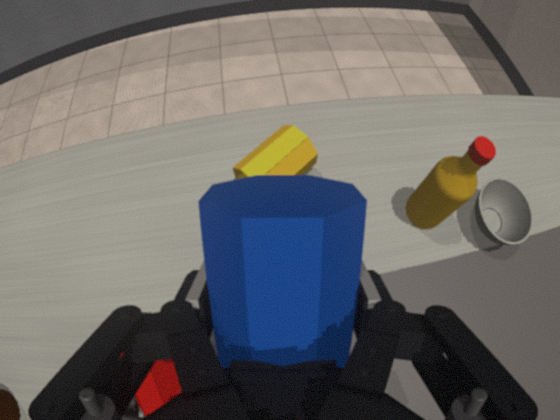

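>>> {"method": "move_arm", "body": {"rows": "0 1.9 2.3 0 0 0 0; 0 1.9 2.3 0 0 0 0; 0 2.0 2.2 0 0 0 0; 0 0 0 0 0 0 0; 0 1.5 0 0 0 0 0; 0 1.5 0 0 0 0 0; 0 1.5 0 0 0 0 0; 0 0 0 0 0 0 0"}}

```text
time_s: 24.2
eef_pos: [0.5677, 0.027, 0.1699]
eef_rot: [0.22, -0.609, 0.716, -0.259]
wrist_force: [-0.5, 0.8, -1.7]
opening: 0.715
```

>>> {"method": "move_arm", "body": {"rows": "0 1.5 0 0 0 0 0; 0 1 0 0 0 0 0; 0 1 0 0 0 0 0; 0 0.8 0 0 0 0 0; 0 0 0.5 0 0 0 0; 0 0 0.5 0 0 0 0; 0 0 0 0 0 0 0"}}

```text
time_s: 24.9
eef_pos: [0.5439, 0.0313, 0.1354]
eef_rot: [0.221, -0.609, 0.716, -0.26]
wrist_force: [0.1, -0.4, -0.5]
opening: 0.709
```

```bash
python3 - <<'E'
from mv import *
p,Rc=cur(); print(p,ctrl.get_obs()["wrist_force"])
delta(tcp_for(-1,.07,-.016,(-.0008,0,.0555)),RP)
E
```

```text
[0.54393681 0.03126237 0.13541353] [ 0.11869041 -0.3806342  -0.48777839]
rot(tool,deg) [ 0.06 -0.02 -0.05] | shift after rot cm [0.04 1.18 0.34] | shift before rot cm [0.04 1.18 0.34]
```

>>> {"method": "move_arm", "body": {"rows": "0 0.4 0 0 0 0 0; 0 0.4 0.2 0 0 0 0; 0 0.3 0 0 0 0 0; 0 0.2 0 0 0 0 0; 0 0 0 0 0 0 0"}}

```text
time_s: 25.4
eef_pos: [0.5346, 0.0329, 0.1258]
eef_rot: [0.221, -0.609, 0.716, -0.26]
wrist_force: [0.6, 0.3, -0.9]
opening: 0.715
```

>>> {"method": "move_arm", "body": {"rows": "0 0.2 0 0 0 0 0; 0 0.1 0 0 0 0 0; 0 0 0 0 0 0 0"}}

```text
time_s: 25.7
eef_pos: [0.5342, 0.0329, 0.1255]
eef_rot: [0.223, -0.609, 0.715, -0.262]
wrist_force: [5.3, -0.6, 1.3]
opening: 0.718
```

>>> {"method": "move_arm", "body": {"rows": "0 0.1 0 0 0 0 0; 0 0 0.2 0 0 0 0; 0 0 0 0 0 0 0; 0 0 0 0 0 0 0.8; 0 0 0 0 0 0 0.9; 0 0 0 0 0 0 1; 0 0 0 0 0 0 1; 0 0 0 0 0 0 1"}}

```text
time_s: 26.5
eef_pos: [0.5325, 0.0333, 0.1213]
eef_rot: [0.221, -0.609, 0.716, -0.26]
wrist_force: [-1.1, -0.0, 0.0]
opening: 1.002
```

```bash
python3 - <<'E'
from mv import *; from ov import *
p,Rc=cur(); print(p,ctrl.get_obs()["wrist_force"])
w=ctrl.camera("wrist")
q,f,h=fit_hand(w,"blue",p,Rc,(0,.001,.055,0,0)); print(q.round(4),f)
c=Rc.apply(q[:3])+p; f3=c-pegp(-1,0,0); M=np.c_[pegp(1,1,0)-pegp(1,0,0),pegp(1,0,0,1)-pegp(1,0,0),pegp(1,0,1)-pegp(1,0,0)]
print("in peg",M.T@f3)
im=w["color"].copy()
for g in(h[:8],h[8:]): cv2.polylines(im,[g.astype(np.int32)],True,(0,255,255),1)
cv2.imwrite("pics/w12.png",cv2.resize(im,None,fx=1.42,fy=1.42))
E
```

```text
[0.5324597  0.03325186 0.12129171] [-1.05278175 -0.0123702   0.00356788]
[-0.0004 -0.0046  0.0566 -0.0151 -0.013 ] 0.012173595678511173
in peg [ 0.06827806  0.00011691 -0.01705544]
```

View pics/w12.png

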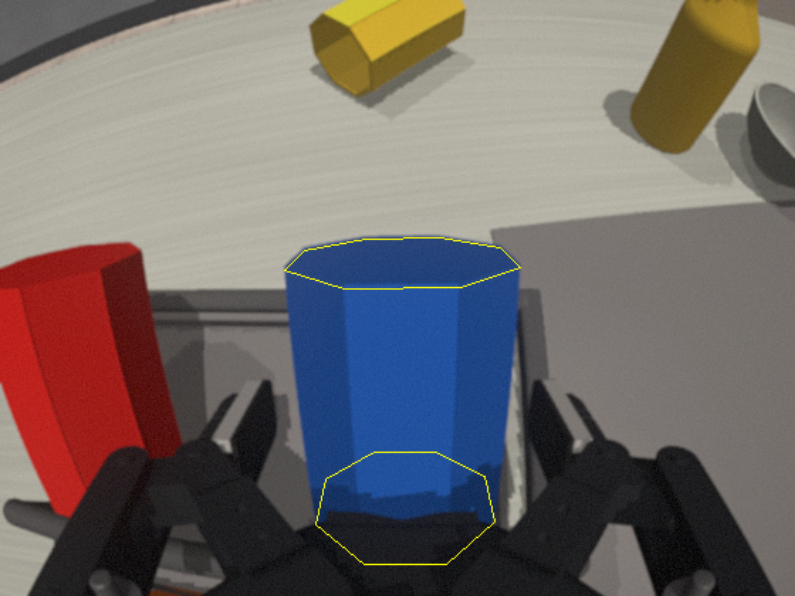

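Both are seated at x ≈ 68 and z ≈ -17. I'll retreat and do the final check.

>>> {"method": "move_arm", "body": {"rows": "0 0 -1 0 0 0 1; 0 0 -2 0 0 0 1; 0 0 -4 0 0 0 1; 0 0 -4 0 0 0 1; 0 0 -4 0 0 0 1; 0 0 -3 0 0 0 1; 0 0 0 0 0 0 1; 0 0 0 0 0 0 1; 0 0 0 0 0 0 1; 0 0 0 0 0 0 1"}}

```text
time_s: 27.55
eef_pos: [0.4185, 0.0515, 0.2578]
eef_rot: [0.22, -0.609, 0.716, -0.258]
wrist_force: [-0.6, 0.3, -0.9]
opening: 0.997
```

```bash
python3 - <<'E'
from mv import *; from ov import *
from scipy.spatial.transform import Rotation as Ro
w=ctrl.camera("wrist")
cv2.imwrite("pics/w13.png",cv2.resize(w["color"],None,fx=1.42,fy=1.42))
M=np.c_[pegp(1,1,0)-pegp(1,0,0),pegp(1,0,0,1)-pegp(1,0,0),pegp(1,0,1)-pegp(1,0,0)]
for n,s in(("red",1),("blue",-1)):
    # virtual tool frame at the peg seat
    tp=tcp_for(s,.07,-.017,(0,0,.055)); m=largest(colmask(w["color"],n))
    q,f,h=fit_hand(w,n,tp,RP,(0,0,.055,0,0)); print(n,(M.T@(RP.apply(q[:3])+tp-pegp(s,0,0))).round(4),q[3:].round(3),round(f,3))
t=ctrl.camera("top"); cv2.imwrite("pics/t13.png",cv2.resize(t["color"][80:330,90:440],None,fx=2.25,fy=2.25))
print(ctrl.get_obs()["time_s"])
E
```

```text
red [ 0.0668  0.0045 -0.0246] [-0.02  -0.029] 0.03
blue [ 0.0665  0.0001 -0.0255] [-0.021 -0.009] 0.019
27.65
```

View pics/w13.png

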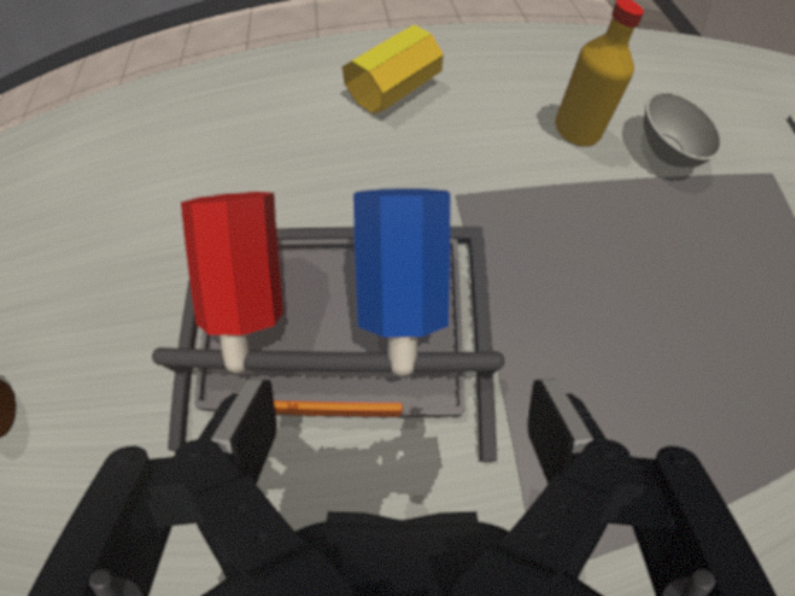

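View pics/t13.png

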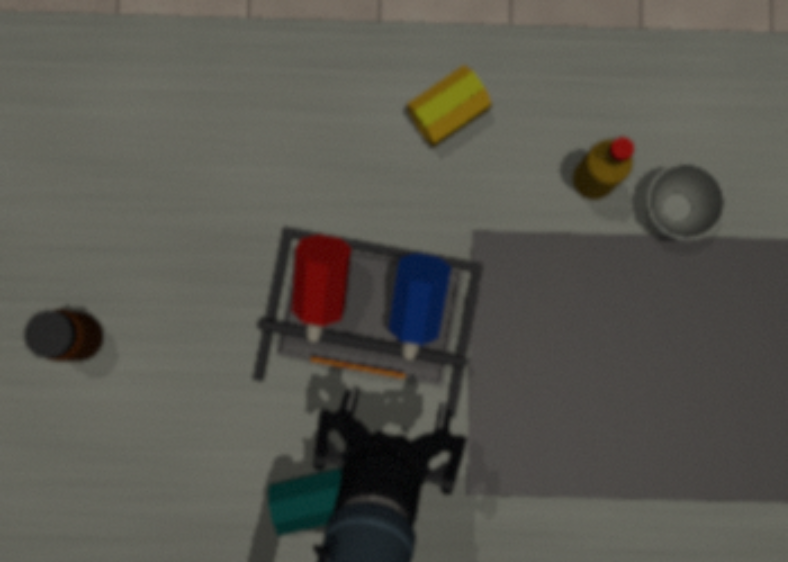

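```bash
python3 - <<'E'
from mv import *; from ov import *
t=ctrl.camera("top")
for u,v in((311,357),(405,375)):
    g=ray(t,(u/2.25+90-.3,v/2.25+80-.3),.045); print("lip end in rack",(Rz(PR[2]).T@(g-[PR[0],PR[1],0])).round(4))
print(ctrl.get_obs()["time_s"]); ctrl.hand_in()
E
```

```text
lip end in rack [-0.0568  0.0576  0.045 ]
lip end in rack [-0.0574 -0.0608  0.045 ]
27.7
the job is handed in; nothing more can be done
```

I pushed the drip tray in, hung both tumblers mouth-down and let go of them, then handed the job in at 27.7 s of the 67 s allowed. The hand-in reports no verdict, so what follows rests on my own checks.

- **Tray:** I pushed it until it met its stop. Force rose from about 0.5 to 18 N while the arm moved only about 0.5 mm. A last check in the top camera put the lip at -57 mm in the rack's x, against -63.5 mm expected. That picks the middle of the lip's edge and is only good to a few mm, so I take it as in.
- **Red tumbler (left peg):** the wrist camera, just after release, put it at x = 68.5, y = 1 and z = -17 mm in the peg's frame, with its axis within about 1° of the peg's.
- **Blue tumbler (right peg):** the same check gave x = 68.3, y = 0 and z = -17 mm, also within about 1°.
- **Check that disagreed:** a second fit from farther back gave x of about 67 mm for both but z of about -25 mm, right at the limit. That direction is mostly depth in that view. A tumbler resting on the peg must sit at about -18 mm, so I trusted the close views.
- **Bystanders:** in the final top picture the sauce bottle, bowl and jar show no visible movement. The gripper is open and well clear of both tumblers.

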